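# Load a leg block in the dowelling jig and lock its indexed stop

## Robot

A 6-joint arm with a two-finger parallel gripper is mounted at the origin on a cart in front of the work surface, level with it; the furniture and walls round the work are solid. World frame = base frame: x ahead of the robot, y to its left, z up, the work surface at z = 0. Lengths are in m, angles in degrees, forces in N, time in s.
With the tool pointing down it reaches from about 0.375 to 0.9 m from the base axis. Payload 3.1 kg.
Tool frame: the origin (TCP) lies on the centre line of the jaws, within the pads' length; the fingertips stand 17 mm ahead of it and the grasp point (between the pads) lies 2 mm behind it; z points along the fingers, y is the line along which they close (so a half turn about z gives the same grasp; the last joint's range is limited). The gripper opens to 87 mm and grips with 3 to 60 N. Pads are 19 mm wide; open, the fingers measure 117 mm over their backs; the gripper's body (75 mm by 190 mm) begins 51 mm behind the grasp point.
Start: joints at [64.429, 30.224, 82.088, -0, 67.689, -10.227], TCP at [0.165, 0.603, 0.24] pointing down, gripper open.
Joint ranges: [-176.69, 176.69], [-43.24, 126.21], [12.49, 139.97], [-82, 262], [0, 151.66], [-163.58, 163.58]. Speed limits (degrees/s): [159.86, 159.86, 180, 180, 180, 180].

## Interface

Orientations are given as a 3x3 rotation matrix whose columns are the frame's x, y, z axes.
In Python, from rig import bot, imaging, finder gives the robot as it stands. The module is installed in compiled form; this text tells all that it offers.
- The arm moves only by the tool play_rows, never from a script. Its argument "motion" is a list that holds one entry, the list of rows, each a list of 6 numbers: the shift along the tool's x, y, z in normalised numbers (1 is 0.5 m), then the turn, a rotation vector about the tool's x, y, z in parts of the range, where 1.0 means 90 degrees. In form: [[[dx, dy, dz, wx, wy, wz], ...]]. A call has 1 to 8 rows; each row is the pose to reach, as a shift and turn from the pose commanded when the call began, along the tool's axes at that moment; what a row does not reach only later rows make up. A row lasts 1/12 s, in which the tool goes at most 41.7 mm and 7.16 degrees, less where a joint would pass 70% of its speed; a pose out of reach is approached as far as the arm can. Shift and turn numbers lie between -1 and 1, and a call with a number outside is refused. A call with a gripper value outside its range is refused whole. "fingers" is the finger opening in m, from 0 to 0.087, set as the call begins (left out, the last holds). The fingers move at their own pace and stop on an object; the grip force is fixed at half the most. Time passes only in rows, so rows that repeat a pose let the fingers close. It gives the time, the measured TCP pose, the force, the opening and the grip force at its end, in the units of the state.
- bot.read_state(): the state, without advancing time (a new reading comes with each control period).
- imaging.capture(name): name is "side" or "top" or "wrist"; returns a dict with "frame" (384x512x3 uint8, red, green, blue), "camera_matrix" (3x3 intrinsics, pixels), "R" (3x3) and "t" (3): a world point X has camera coordinates R X + t. Camera axes: x right, y down, z forward; pixel columns grow to the right and rows downward; lengths in m; the calibration is good to about 2 mm. A picture is of the moment at which its call begins. There is no depth.
- bot.hand_in(): hands the job in; it is judged then, once.
Trained networks look in the newest picture that a camera, given by its name, has taken for a name from the list of things; names that differ only in an ending like _2 or _b are one class to them, and where a whole thing is asked for, a point or a joint stands for the part that bears it (a point fixed in the world has none). Each returns a list of dicts, best first, with "confidence" (0 to 1); they miss things now and then, are a little off and sometimes report something else, mostly with a low value. They report only what shows in the picture. A call takes as long as a camera call. They do not tell look-alikes from the thing itself.
- finder.recognise(camera, name): "at" ([x, y, z] in m, in world coordinates, good to about 4 mm: the middle of the surface that is visible of it).
- finder.outline_of(camera, name): "pixels" (384x512 bool, what is visible of it).
The state is a dict: "time_s": time; "joint_positions": joint angles; "qvel": joint speeds; "tau": joint torques, N m; "position": TCP position; "tcp_rot": TCP orientation; "force": force on the tool from outside, world axes, zero at the start; "moment": the same for the moment, N m; "opening": opening from 0.0 (shut) to 1.0 (fully open); "grasp_force": force on a finger pad.
Only numpy, scipy, OpenCV 4.12 (cv2) and the standard library are available. Lean on these libraries where they do the work, as an engineer would, in place of code of your own. Each camera call takes 0.05 s, during which the arm holds its last target. There are 200 camera calls.

## Task

Load the short square leg block into the dowelling jig, ready for drilling its end: the jig's sliding stop is locked too far in, so pull its knob up until it stays out by itself and slide the stop back to make room. Lay the block flat on the jig's base, lengthwise along the fence and close against it, between the stop and the guide-bush block, and let go of it; then slide the stop up to the block, so that the block sits against the bushes, and push the knob fully home so that its pin locks in the fence. Leave everything else on the bench where it lies.

Things in the scene. Friction and masses are not known exactly. Their poses are not given: they have to be found in the camera images.
- dowelling_jig: Dowelling jig screwed to the worktop: plywood base 110 (x) x 262 (y -117 to +145) x 10 mm high. Origin on the worktop; y runs along the fence toward the guide-bush block, -x is the open front. Aluminium fence bar x = 15 to 37 mm, face toward -x, top z = 30, 10 mm index holes every 32 mm in its top. Bush block at the +y end: x -30 to 33, y 105 (flat bay face) to 129, top z = 50 mm.
- bay_corner (a point): Corner of the jig's bay: where fence face, bush block face and top of the base meet (jig x = 15, y = 105, z = 10 mm); axes are the jig's. A block lying right has its middle 22.5 mm in front of the fence (jig x = -7.5), 45 mm from the bush face (jig y = 60) and at z = 32.5 mm.
- sliding_stop (a joint): Grey stop on the fence, m: about 0 where it starts locked (59.5 mm between stop and bush block); grows as it moves away from the bush block (jig -y); range -0.03 to 0.07. At 0.032 the pin stands over the hole that leaves 91.5 mm, for the 90 mm block. Slides with about 3 N; blocked while the knob is in. Saddle 50 mm long, top z = 42 mm; stop arm reaches 50 mm before the fence, z = 11 to 42.
- stop_face (a point): Middle of the stop's face that meets the block, at jig x = -11, z = 26.5 mm; 28 mm nearer to the bush block (jig +y) than the knob's axis. Axes are the jig's.
- pull_knob (a joint): Lift of the black knob, m: 0 = fully home (pin 10 mm deep in its hole), 0.012 = out at its detent (and end stop), where it stays by itself. About 10 N snaps it over the middle, either way. Pin 8 mm thick, round nose, holes 10 mm: it goes in when the stop is within about 3 mm of the hole and centres the stop.
- knob_grip (a point): Middle of the knob's grip on its vertical axis: black round knob, 26 mm across, grip band 9 mm high, tapering below to 17 mm; top 8 mm above this point, underside 13.5 mm below, saddle top 27 mm below at home. Height 69 mm at home, 81 mm out. Rides on the stop above the fence (jig x = 26, y = 17.5 - slide mm). Axes are the jig's; fingers closing along jig x stay clear of the block.
- leg_block: The work: plain wooden block of square section, 45 (x) x 90 (y) x 45 mm, about 0.13 kg, loose on the worktop, to the right or the left of the jig. Origin in the middle of its underside, y along its length.
- block_mid (a point): Centre of the leg block, 22.5 mm above its underside; axes are the block's.
- drilled_strip: Bystander: flat wooden strip with a white top and a row of holes, 60 x 145 (y) x 19 mm, on the side where the leg block is not. Origin in the middle of its underside.
- drill_bit: Bystander behind the jig: wood drill bit, 10 x 112 (y) x 10 mm, origin under its middle.
- dowel_a: Bystander behind the jig: fluted beech dowel, 10 x 40 (y) x 10 mm, origin under its middle.
- dowel_b: Bystander behind the jig: fluted beech dowel, 10 x 40 (y) x 10 mm, origin under its middle.
- tape_measure: Bystander at the left: tape measure, 37 x 103 (y) x 64 mm, origin under its middle.
- caliper: Bystander at the front edge: steel caliper, 60 x 236 (y) x 10 mm, origin under its middle.
- cup_cutter: Bystander behind at the left: upright steel hinge-cup cutter, 35 x 34 x 57 mm, origin under its middle.
Mind the look-alikes: they are no part of the job. Of the things that look like the leg_block, the larger one is meant.

How it is judged (in metres and radians):
On the way, in this order (a step that is already met when the one before it is completed fails the run):
1. the knob is pulled up to its detent (value of joint pull_knob above 0.0105 m), for 0.2 s.
2. with the knob still out, the stop is slid back at least far enough for the block (value of joint pull_knob above 0.0105 m and value of joint sliding_stop above 0.0325 m), for 0.2 s.
3. the block lies flat on the jig's base between stop and bush block, let go, with the knob still out by itself (value of joint pull_knob above 0.0105 m and z of block_mid in the frame of dowelling_jig between 0.029 and 0.036 m and x of block_mid in the frame of dowelling_jig above -0.02 m and y of block_mid in the frame of dowelling_jig above 0.03 m and angle between the y axis of leg_block and the y axis of dowelling_jig, either way round below 0.15 rad and contact force between the fingers and leg_block below 0.1 N), for 0.1 s.
At the end, for the whole second after the job is handed in: The knob is home (within 1.5 mm) with the stop locked in the hole that holds the 90 mm block (slide 29.5 to 34.5 mm); the block lies still and level on the jig's base along the fence (within 0.06 rad), its side within 3 mm of the fence and its end within about 3 mm of the bush block (value of joint pull_knob below 0.0015 m and value of joint sliding_stop between 0.0295 and 0.0345 m and z of block_mid in the frame of dowelling_jig between 0.029 and 0.036 m and x of block_mid in the frame of dowelling_jig between -0.0105 and -0.005 m and y of block_mid in the frame of dowelling_jig between 0.0565 and 0.0625 m and angle between the y axis of leg_block and the y axis of dowelling_jig, either way round below 0.06 rad and angle between leg_block's own z axis and vertical below 0.06 rad and linear speed of leg_block below 0.01 m/s and velocity of joint sliding_stop below 0.005 m/s); the robot touches nothing.
It fails at once if another thing on the bench is moved more than 25 mm (distance of any of drilled_strip, drill_bit, dowel_a, dowel_b, tape_measure, caliper, cup_cutter from where it was at the start of the episode above 0.025 m).
It also fails if it takes over 61 s, if anything falls off the work surface, if the arm or the gripper's body presses on something with over 40 N, if the wrist force passes 120 N, or if a joint passes its speed limit or range.

## Working session

There is one attempt and no reset: what is moved stays moved. The work goes in short steps, Python scripts to look and compute and a tool call to move; the robot and the scene stay as the last step left them, time stands still between calls to the robot, and variables do not carry over. Pictures are saved under pics/ and viewed, at most 11 in all, crops included, and the job is handed in when it is done.

Besides the shell and the picture viewer there is one more tool, called after ">>>" by a JSON object that holds its "op" and its "data". play_rows: Moves the arm, as the interface text tells. Its arguments: {"type":"object","properties":{"motion":{"type":"array"},"fingers":{"type":"number"}},"required":["motion"]}

```bash
mkdir -p pics; python3 - <<'E'
from rig import bot, imaging, finder
import cv2,numpy as np
s=bot.read_state();print(s['time_s'],s['position'],np.round(s['tcp_rot'],3),s['opening'])
for c in ["side","top"]:
    d=imaging.capture(c);cv2.imwrite(f"pics/{c}0.png",d["frame"][:,:,::-1])
    print(c,np.round(d['camera_matrix'],1).tolist(),np.round(d['R'],4).tolist(),np.round(d['t'],4).tolist())
    for n in ["dowelling_jig","sliding_stop","pull_knob","leg_block","drilled_strip","drill_bit","dowel_a","tape_measure","caliper","cup_cutter"]:
        for r in finder.recognise(c,n): print(c,n,round(r['confidence'],2),np.round(r['at'],3))
E
```

```text
0.0 [0.16504537 0.60208907 0.2385527 ] [[-0.964  0.265 -0.001]
 [ 0.265  0.964 -0.002]
 [ 0.    -0.002 -1.   ]] 1.0038303333224337
side [[422.4, 0.0, 260.4], [0.0, 422.4, 195.3], [0.0, 0.0, 1.0]] [[-0.9993, -0.0324, 0.0164], [-0.0332, 0.6339, -0.7727], [0.0146, -0.7728, -0.6345]] [0.5349, 0.0756, 1.3002]
side dowelling_jig 0.89 [ 0.533 -0.041  0.013]
side sliding_stop 0.75 [ 0.547 -0.05   0.04 ]
side leg_block 0.85 [0.426 0.27  0.044]
side leg_block 0.65 [0.346 0.336 0.032]
side drilled_strip 0.81 [ 0.465 -0.366  0.02 ]
side tape_measure 0.74 [0.435 0.436 0.056]
side caliper 0.54 [ 0.4   -0.083  0.01 ]
top [[457.3, 0.0, 257.8], [0.0, 457.3, 191.0], [0.0, 0.0, 1.0]] [[-0.0207, -0.9998, -0.0004], [-0.9971, 0.0207, -0.0727], [0.0727, -0.0011, -0.9974]] [0.0285, 0.5364, 1.7418]
top dowelling_jig 0.96 [ 0.534 -0.068  0.014]
top sliding_stop 0.67 [ 0.548 -0.058  0.04 ]
top leg_block 0.84 [0.423 0.246 0.047]
top leg_block 0.51 [0.344 0.322 0.031]
top drilled_strip 0.97 [ 0.467 -0.382  0.023]
top dowel_a 0.75 [ 0.621 -0.052  0.003]
top tape_measure 0.47 [0.432 0.402 0.057]
top caliper 0.55 [ 0.404 -0.099  0.008]
top cup_cutter 0.49 [0.637 0.153 0.011]
```

View pics/top0.png

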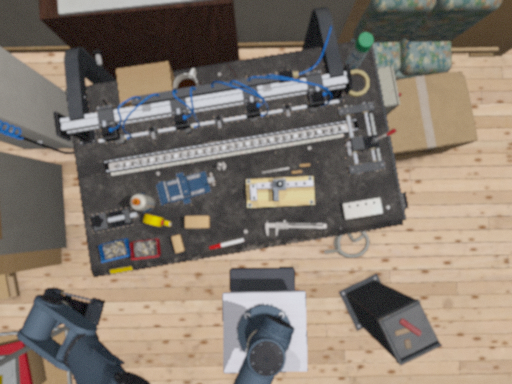

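View pics/side0.png

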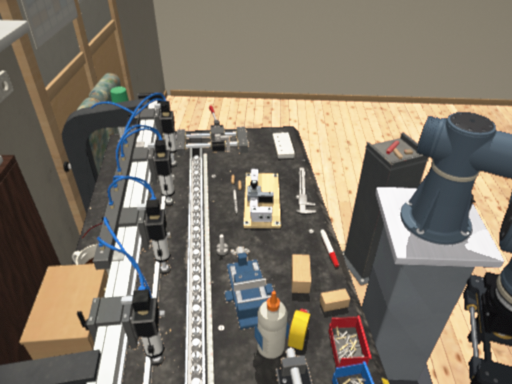

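The top view shows the jig at (280,192) with the bush block on the left, which is world +y. Two things could be the leg block: a larger one at (197,222) and a smaller one at (178,243). The larger one fits the description. I'll check it in an enlarged crop and measure the outlines.

```bash
cat > h.py <<'E'
import numpy as np,cv2
from rig import bot,imaging,finder
def proj(d,X):
    X=np.atleast_2d(X);c=X@np.array(d['R']).T+np.array(d['t']);p=c@np.array(d['camera_matrix']).T;return p[:,:2]/p[:,2:]
def back(d,uv,z):
    uv=np.atleast_2d(uv).astype(float);R=np.array(d['R']);t=np.array(d['t'])
    r=np.c_[uv,np.ones(len(uv))]@np.linalg.inv(np.array(d['camera_matrix'])).T@R;o=-R.T@t
    return o+r*((z-o[2])/r[:,2:])
E
python3 - <<'E'
from h import *
for c in ["top","side"]:
    d=imaging.capture(c)
    print(c,"cam at",-np.array(d['R']).T@d['t'])
    for n,z in [("leg_block",.045),("dowelling_jig",.01),("drilled_strip",.019),("pull_knob",.069),("sliding_stop",.042)]:
        for r in finder.outline_of(c,n):
            m=r['pixels'].astype(np.uint8);ys,xs=np.nonzero(m)
            q=cv2.minAreaRect(np.c_[xs,ys].astype(np.float32))
            w=back(d,[[xs.mean(),ys.mean()]],z)[0]
            b=back(d,cv2.boxPoints(q),z)
            print(n,round(r['confidence'],2),m.sum(),'px',round(xs.mean()),round(ys.mean()),'w',np.round(w,3),'corners',np.round(b[:,:2],3).tolist())
    f=d['frame'][:,:,::-1]
    a=f[150:270,140:340] if c=="top" else f[150:340,200:370]
    cv2.imwrite(f"pics/{c}1.png",cv2.resize(a,None,fx=3.5 if c=='top' else 3.1,fy=3.5 if c=='top' else 3.1,interpolation=cv2.INTER_CUBIC))
E
```

```text
top cam at [0.40879422 0.01932424 1.77620709]
leg_block 0.69 149 px 177 243 w [0.346 0.324 0.045] corners [[0.371, 0.349], [0.38, 0.315], [0.321, 0.299], [0.312, 0.333]]
leg_block 0.6 49 px 221 165 w [0.636 0.156 0.045] corners [[0.649, 0.171], [0.648, 0.14], [0.625, 0.14], [0.626, 0.171]]
leg_block 0.59 285 px 197 221 w [0.426 0.25  0.045] corners [[0.445, 0.297], [0.45, 0.204], [0.407, 0.202], [0.402, 0.294]]
dowelling_jig 0.65 1991 px 280 191 w [ 0.536 -0.067  0.01 ] corners [[0.591, 0.069], [0.599, -0.2], [0.483, -0.203], [0.475, 0.065]]
drilled_strip 0.63 592 px 362 208 w [ 0.465 -0.381  0.019] corners [[0.486, -0.304], [0.508, -0.449], [0.446, -0.457], [0.424, -0.312]]
pull_knob 0.7 281 px 197 221 w [0.426 0.246 0.069] corners [[0.445, 0.293], [0.449, 0.202], [0.407, 0.2], [0.403, 0.29]]
sliding_stop 0.52 215 px 278 187 w [ 0.549 -0.059  0.042] corners [[0.584, -0.038], [0.583, -0.087], [0.499, -0.085], [0.5, -0.036]]
side cam at [0.51807114 0.97413629 0.87470519]
leg_block 0.96 512 px 335 300 w [0.348 0.348 0.045] corners [[0.385, 0.331], [0.313, 0.31], [0.312, 0.365], [0.38, 0.384]]
leg_block 0.58 689 px 301 274 w [0.425 0.271 0.045] corners [[0.446, 0.208], [0.398, 0.206], [0.405, 0.327], [0.449, 0.329]]
dowelling_jig 0.71 1912 px 262 200 w [ 0.533 -0.053  0.01 ] corners [[0.6, -0.22], [0.474, -0.227], [0.475, 0.066], [0.582, 0.071]]
drilled_strip 0.7 373 px 283 145 w [ 0.463 -0.368  0.019] corners [[0.506, -0.436], [0.445, -0.471], [0.424, -0.301], [0.48, -0.271]]
pull_knob 0.62 49 px 254 184 w [ 0.56  -0.063  0.069] corners [[0.572, -0.081], [0.55, -0.082], [0.548, -0.047], [0.57, -0.045]]
pull_knob 0.28 317 px 303 195 w [ 0.41  -0.016  0.069] corners [[0.445, -0.134], [0.401, -0.154], [0.382, 0.061], [0.422, 0.076]]
sliding_stop 0.87 304 px 259 193 w [ 0.541 -0.051  0.042] corners [[0.59, -0.047], [0.566, -0.117], [0.489, -0.043], [0.515, 0.021]]
```

View pics/top1.png

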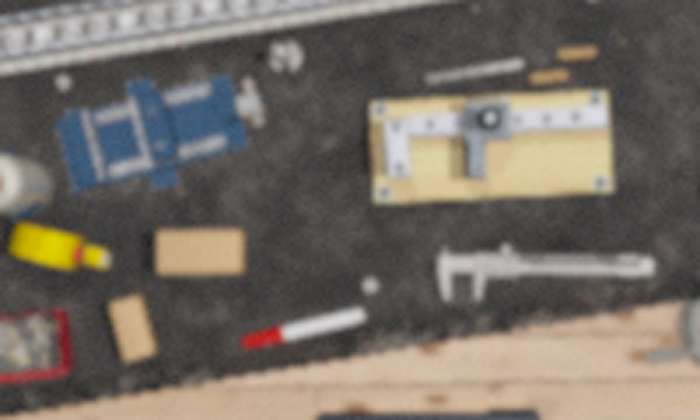

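The enlarged crop confirms it. The larger block is at crop (200,252), 93x45 mm by outline, at world (0.426, 0.250) with yaw of about 3°. The smaller block at crop (130,328) is the look-alike. The jig's knob is at crop (488,118), world about (0.56, -0.064), and the jig yaw is about 1.7°. I'll move over the block first and look with the wrist camera.

Careful with the scale: shifts go in shares of 0.5 m and turns go in shares of 90 degrees. That gives: -0.27 m / 0.5 = -0.54, -0.235 m / 0.5 = -0.47, 56 degrees / 90 = 0.6222.

>>> {"op": "play_rows", "data": {"motion": [[[-0.068,-0.054,-0.008,0,0,0.0778],[-0.136,-0.108,-0.016,0,0,0.1556],[-0.2,-0.164,-0.024,0,0,0.2333],[-0.27,-0.22,-0.032,0,0,0.3111],[-0.34,-0.272,-0.04,0,0,0.3889],[-0.4,-0.326,-0.048,0,0,0.4667],[-0.47,-0.38,-0.056,0,0,0.5444],[-0.54,-0.43,-0.064,0,0,0.6222]]]}}

```text
time_s: 2.37
position: [0.361, 0.3326, 0.2707]
tcp_rot: [[-0.315, 0.949, 0.0], [0.949, 0.315, 0.0], [0.0, 0.0, -1.0]]
force: [0.2, 0.8, 0.5]
opening: 0.997
grasp_force: 0.0
```

```bash
python3 - <<'E'
from h import *
s=bot.read_state();print(s['time_s'],s['position'],np.round(s['tcp_rot'],4).tolist(),np.round(s['joint_positions'],1))
E
```

```text
2.3667 [0.36096323 0.33257701 0.27072493] [[-0.3145, 0.9493, 0.0001], [0.9493, 0.3145, 0.0001], [0.0001, 0.0001, -1.0]] [29.6 17.5 98.7  0.  63.7 11.3]
```

Scaled: -0.095 m / 0.5 = -0.19, -0.032 m / 0.5 = -0.064, 15.5 degrees / 90 = 0.1722.

>>> {"op": "play_rows", "data": {"motion": [[[-0.064,0.022,0,0,0,0.0556],[-0.128,0.044,0,0,0,0.1111],[-0.19,0.064,0,0,0,0.1722],[-0.19,0.064,0,0,0,0.1722],[-0.19,0.064,0,0,0,0.1722]]]}}

```text
time_s: 2.78
position: [0.4223, 0.2534, 0.2704]
tcp_rot: [[-0.052, 0.999, 0.0], [0.999, 0.052, 0.0], [0.0, 0.0, -1.0]]
force: [-0.4, 0.9, 0.1]
opening: 0.999
grasp_force: 0.0
```

```bash
python3 - <<'E'
from h import *
s=bot.read_state();print(s['time_s'],s['position'])
d=imaging.capture("wrist");print("cam at",-np.array(d['R']).T@d['t'])
cv2.imwrite("pics/w0.png",d['frame'][:,:,::-1])
for r in finder.outline_of("wrist","leg_block"):
    m=r['pixels'].astype(np.uint8);ys,xs=np.nonzero(m);q=cv2.minAreaRect(np.c_[xs,ys].astype(np.float32))
    print(r['confidence'],m.sum(),xs.min(),xs.max(),ys.min(),ys.max(),np.round(back(d,cv2.boxPoints(q),.045)[:,:2],4).tolist())
E
```

```text
2.7833 [0.42229844 0.2534266  0.27043691]
cam at [0.41871725 0.31867915 0.41549047]
0.83 2538 239 277 136 210 [[0.4001, 0.2], [0.4011, 0.2962], [0.4458, 0.2963], [0.4477, 0.2]]
```

View pics/w0.png

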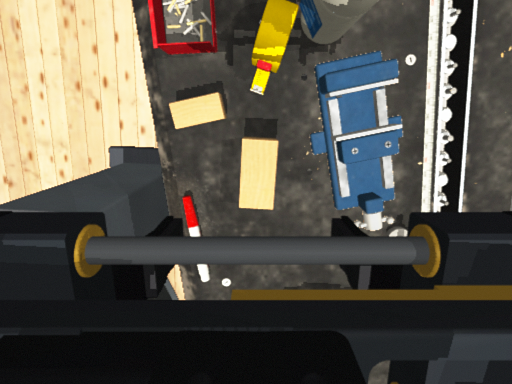

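The wrist view shows the larger block at (258,173), clear of the smaller one at (197,110). I'll move on above the jig.

Scaled: -0.304 m / 0.5 = -0.608, 0.03 m / 0.5 = 0.06, 0.5 degrees / 90 = 0.0056.

>>> {"op": "play_rows", "data": {"motion": [[[-0.076,0.02,0,0,0,0],[-0.152,0.04,0,0,0,0],[-0.228,0.06,0,0,0,0],[-0.304,0.08,0,0,0,0],[-0.38,0.1,0,0,0,0],[-0.456,0.12,0,0,0,0],[-0.532,0.14,0,0,0,0],[-0.608,0.16,0,0,0,0.0056]]]}}

```text
time_s: 3.55
position: [0.5179, -0.0444, 0.2704]
tcp_rot: [[-0.05, 0.999, -0.0], [0.999, 0.05, 0.001], [0.001, -0.0, -1.0]]
force: [1.3, 0.4, 0.2]
opening: 0.999
grasp_force: 0.0
```

Scaled: -0.085 m / 0.5 = -0.17, -0.076 m / 0.5 = -0.152, 0.8 degrees / 90 = 0.0089.

>>> {"op": "play_rows", "data": {"motion": [[[-0.076,0.02,0,0,0,0.0056],[-0.152,0.04,0,0,0,0.0089],[-0.17,0.046,0,0,0,0.0089],[-0.17,0.046,0,0,0,0.0089],[-0.17,0.046,0,0,0,0.0089]]]}}

```text
time_s: 3.97
position: [0.5442, -0.1266, 0.2699]
tcp_rot: [[-0.033, 0.999, -0.002], [0.999, 0.034, 0.002], [0.002, -0.002, -1.0]]
force: [0.5, 0.3, -0.2]
opening: 1.0
grasp_force: 0.0
```

```bash
python3 - <<'E'
from h import *
s=bot.read_state();print(s['time_s'],s['position'])
d=imaging.capture("wrist");print("cam at",-np.array(d['R']).T@d['t'])
cv2.imwrite("pics/w1raw.png",d['frame'][:,:,::-1]);import pickle;pickle.dump(d,open('w1.pkl','wb'))
cv2.imwrite("pics/w1.png",cv2.resize(d['frame'][0:260,130:400,::-1],None,fx=2.3,fy=2.3,interpolation=cv2.INTER_CUBIC))
for n,z in [("dowelling_jig",.01),("pull_knob",.077),("sliding_stop",.042)]:
  for r in finder.outline_of("wrist",n):
    m=r['pixels'].astype(np.uint8);ys,xs=np.nonzero(m);q=cv2.minAreaRect(np.c_[xs,ys].astype(np.float32))
    print(n,r['confidence'],m.sum(),xs.min(),xs.max(),ys.min(),ys.max(),back(d,[[xs.mean(),ys.mean()]],z)[0],np.round(back(d,cv2.boxPoints(q),z)[:,:2],4).tolist())
E
```

```text
3.9667 [ 0.54424464 -0.12663644  0.26985745]
cam at [ 0.54217283 -0.06152927  0.41500885]
dowelling_jig 0.62 16344 207 294 18 219 [ 0.53298559 -0.05849108  0.01      ] [[0.4739, -0.2068], [0.4757, 0.0561], [0.5833, 0.0597], [0.6004, -0.2024]]
sliding_stop 0.71 2050 221 289 101 144 [ 0.54714018 -0.06318472  0.042     ] [[0.4959, -0.093], [0.4976, -0.0417], [0.5804, -0.0417], [0.5816, -0.0931]]
```

View pics/w1.png

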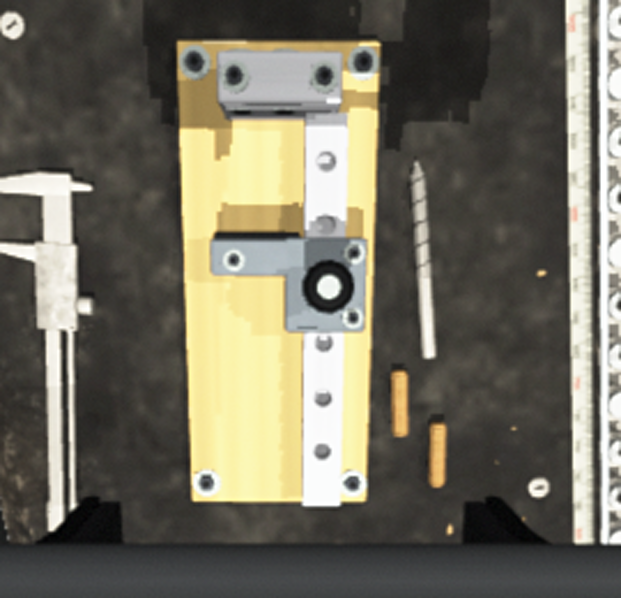

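The wrist view shows the jig squarely. In the crop, the knob is at (328,288), the base corners are at (177,42), (380,42), (192,502) and (366,502), and the bush block is at the top (+y). I'll fit the jig pose from these features and the block pose from its colour.

```bash
cat > fit.py <<'E'
from h import *
import pickle
from scipy.optimize import least_squares
d=pickle.load(open('w1.pkl','rb'))
px=np.array([(177,42),(380,42),(192,502),(366,502),(328,288),(326,161),(325,225),(323,343),(323,398),(322,452)])/2.3+[130,0]
J=np.array([(-55,145,10),(55,145,10),(-55,-117,10),(55,-117,10),(26,17.5,77),(26,81.5,30),(26,49.5,30),(26,-14.5,30),(26,-46.5,30),(26,-78.5,30)])/1000
def W(p,J):
    c,s=np.cos(p[2]),np.sin(p[2]);return np.c_[p[0]+c*J[:,0]-s*J[:,1],p[1]+s*J[:,0]+c*J[:,1],J[:,2]]
r=least_squares(lambda p:(proj(d,W(p,J))-px).ravel(),[.537,-.081,.03],loss='soft_l1')
P=r.x
if __name__=="__main__":
    print("jig",P,np.degrees(P[2]));print(np.round(r.fun.reshape(-1,2),2).tolist())
    print(W(P,np.array([[.026,.0175,.069],[.026,-.0325,.081],[-.0075,.057,.0325]])))
    f=cv2.imread('pics/w0.png');hsv=cv2.cvtColor(f,cv2.COLOR_BGR2HSV)
    m=cv2.inRange(hsv,(8,40,140),(30,200,255));m[:,:225]=0;m[:,295:]=0;m[:125]=0;m[225:]=0
    c=max(cv2.findContours(m,cv2.RETR_EXTERNAL,cv2.CHAIN_APPROX_NONE)[0],key=cv2.contourArea)
    print(cv2.contourArea(c),cv2.boundingRect(c))
    # wrist cam pose at w0: same offset; take extrinsics relative to the TCP
    print(d['R'],d['t'])
    R1=np.array([[-.033,.999,-.002],[.999,.034,.002],[.002,-.002,-1]]);p1=np.array([.5442,-.1266,.2699])
    R0=np.array([[-.052,.999,0],[.999,.052,0],[0,0,-1]]);p0=np.array([.4223,.2534,.2704])
    R=np.array(d['R'])@R1@R0.T;C=p0+R0@R1.T@(-np.array(d['R']).T@d['t']-p1);print("camcheck",C)
    d0=dict(R=R,t=-R@C,camera_matrix=d['camera_matrix'])
    w=back(d0,c[:,0,:],.045)[:,:2]*1000
    q=cv2.minAreaRect(w.astype(np.float32));print(q,cv2.boxPoints(q))
E
python3 fit.py
```

```text
jig [ 0.53445304 -0.08690789  0.03132135] 1.7945811412578125
[[-0.58, -0.43], [0.03, -0.21], [-0.11, 0.15], [-0.11, 0.4], [0.32, -0.37], [0.06, 0.36], [0.11, -0.08], [0.25, 0.05], [-0.1, 0.32], [0.01, 0.08]]
[[ 0.55989226 -0.06860225  0.069     ]
 [ 0.56145807 -0.11857773  0.081     ]
 [ 0.5251717  -0.03017072  0.0325    ]]
2418.0 (239, 138, 40, 72)
[[ 0.99941654  0.03409311 -0.00206139]
 [ 0.03357396 -0.96952474  0.24268203]
 [ 0.00627522 -0.24260964 -0.9701037 ]] [-0.53890327 -0.17857223  0.38427177]
camcheck [0.41879828 0.31869206 0.41537465]
((423.97076416015625, 247.93154907226562), (91.17811584472656, 46.20334243774414), 89.51972198486328) [[400.48776 202.53775]
 [446.68948 202.15045]
 [447.45377 293.32535]
 [401.25204 293.71265]]
```

>>> {"op": "play_rows", "data": {"motion": [[[0.04,0.012,0.06,0,0,0],[0.08,0.024,0.12,0,0,0],[0.114,0.036,0.18,0,0,0],[0.114,0.036,0.25,0,0,0],[0.114,0.036,0.3,0,0,0],[0.114,0.036,0.34,0,0,0],[0.114,0.036,0.34,0,0,0],[0.114,0.036,0.34,0,0,0]]]}}

```text
time_s: 4.83
position: [0.5601, -0.0695, 0.0998]
tcp_rot: [[-0.034, 0.999, -0.002], [0.999, 0.034, 0.001], [0.001, -0.002, -1.0]]
force: [-0.2, -0.1, -0.3]
opening: 1.006
grasp_force: 0.0
```

```bash
python3 - <<'E'
from h import *
from fit import P,W
s=bot.read_state();print(s['time_s'],s['position'],np.round(s['tcp_rot'],4).tolist())
d=imaging.capture("wrist")
k=W(P,np.array([[.026,.0175,.077]]))
print(np.array(s['tcp_rot']).T@(W(P,np.array([[.026,.0175,.067]]))[0]-s['position']),proj(d,k))
x,y=proj(d,k)[0].astype(int);f=d['frame'][:,:,::-1].copy();cv2.circle(f,(x,y),2,(0,0,255),-1);cv2.imwrite("pics/w2.png",f)
E
```

```text
4.8333 [ 0.56009613 -0.06947629  0.09982139] [[-0.034, 0.9994, -0.0024], [0.9994, 0.034, 0.0009], [0.001, -0.0024, -1.0]]
[ 8.48158429e-04 -9.62286014e-05  3.28225565e-02] [[256.8601295  226.84881434]]
```

View pics/w2.png

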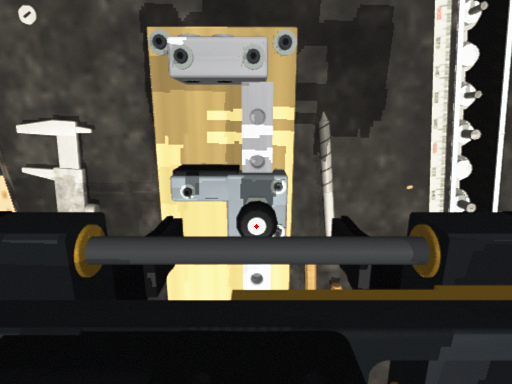

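The knob at (257,226) is exactly where the fit put it. I'll descend and grip.

Scaled: 0.033 m / 0.5 = 0.066, 0.001 m / 0.5 = 0.002.

>>> {"op": "play_rows", "data": {"motion": [[[0.002,0,0.03,0,0,0],[0.002,0,0.056,0,0,0],[0.002,0,0.066,0,0,0],[0.002,0,0.066,0,0,0],[0.002,0,0.066,0,0,0]]]}}

```text
time_s: 5.3
position: [0.5616, -0.07, 0.0686]
tcp_rot: [[-0.032, 0.999, 0.002], [0.999, 0.032, -0.001], [-0.001, 0.002, -1.0]]
force: [0.1, -0.2, 0.2]
opening: 1.002
grasp_force: 0.0
```

>>> {"op": "play_rows", "data": {"motion": [[[0,0,0,0,0,0],[0,0,0,0,0,0],[0,0,0,0,0,0],[0,0,0,0,0,0],[0,0,0,0,0,0],[0,0,0,0,0,0],[0,0,0,0,0,0],[0,0,0,0,0,0]]], "fingers": 0.01}}

```text
time_s: 5.97
position: [0.5608, -0.0698, 0.0673]
tcp_rot: [[-0.032, 0.999, -0.0], [0.999, 0.032, 0.0], [0.0, -0.0, -1.0]]
force: [-0.3, 0.3, -0.2]
opening: 0.483
grasp_force: 0.0
```

>>> {"op": "play_rows", "data": {"motion": [[[0,0,0,0,0,0],[0,0,0,0,0,0],[0,0,0,0,0,0],[0,0,0,0,0,0],[0,0,0,0,0,0],[0,0,0,0,0,0]]]}}

```text
time_s: 6.47
position: [0.5599, -0.0697, 0.0672]
tcp_rot: [[-0.033, 0.999, -0.002], [0.999, 0.033, 0.0], [0.0, -0.002, -1.0]]
force: [-3.8, -1.9, 1.6]
opening: 0.281
grasp_force: 30.0
```

Scaled: -0.013 m / 0.5 = -0.026, -0.012 m / 0.5 = -0.024.

>>> {"op": "play_rows", "data": {"motion": [[[0,0,-0.008,0,0,0],[0,0,-0.016,0,0,0],[0,0,-0.024,0,0,0],[0,0,-0.026,0,0,0],[0,0,-0.026,0,0,0],[0,0,-0.026,0,0,0],[0,0,-0.026,0,0,0]]]}}

```text
time_s: 7.05
position: [0.5599, -0.0697, 0.0796]
tcp_rot: [[-0.033, 0.999, -0.002], [0.999, 0.033, 0.0], [0.001, -0.002, -1.0]]
force: [-2.4, -2.4, -11.7]
opening: 0.277
grasp_force: 30.0
```

Scaled: -0.016 m / 0.5 = -0.032, -0.012 m / 0.5 = -0.024.

>>> {"op": "play_rows", "data": {"motion": [[[0,0,-0.001,0,0,0],[0,0,-0.001,0,0,0],[-0.008,0,0,0,0,0],[-0.016,0,0,0,0,0],[-0.024,0,0,0,0,0],[-0.032,0,0,0,0,0]]]}}

```text
time_s: 7.55
position: [0.5604, -0.0851, 0.0797]
tcp_rot: [[-0.032, 0.999, -0.002], [0.999, 0.032, 0.002], [0.002, -0.002, -1.0]]
force: [-2.5, 3.5, -16.0]
opening: 0.277
grasp_force: 30.0
```

Scaled: -0.033 m / 0.5 = -0.066, -0.027 m / 0.5 = -0.054.

>>> {"op": "play_rows", "data": {"motion": [[[-0.012,0,0,0,0,0],[-0.026,0,0,0,0,0],[-0.04,0,0,0,0,0],[-0.054,0,0,0,0,0],[-0.066,0,0,0,0,0],[-0.066,0,0.001,0,0,0],[-0.066,0,0.001,0,0,0]]]}}

```text
time_s: 8.13
position: [0.5615, -0.1206, 0.0797]
tcp_rot: [[-0.032, 0.999, -0.002], [0.999, 0.032, -0.002], [-0.001, -0.002, -1.0]]
force: [-6.4, -0.9, -18.8]
opening: 0.278
grasp_force: 30.0
```

Scaled: -0.08 m / 0.5 = -0.16, -0.07 m / 0.5 = -0.14.

>>> {"op": "play_rows", "data": {"motion": [[[0,0,0,0,0,0],[0,0,0,0,0,0],[0,0,0,0,0,0],[0,0,0,0,0,0],[0,0,-0.02,0,0,0],[0,0,-0.07,0,0,0],[0,0,-0.14,0,0,0],[0,0,-0.16,0,0,0]]], "fingers": 0.087}}

```text
time_s: 8.8
position: [0.567, -0.1206, 0.1664]
tcp_rot: [[-0.033, 0.999, 0.013], [0.999, 0.033, -0.005], [-0.006, 0.013, -1.0]]
force: [0.5, -0.4, 0.2]
opening: 0.798
grasp_force: 0.0
```

```bash
python3 - <<'E'
from h import *
s=bot.read_state();print(s['time_s'],s['position'],np.round(s['tcp_rot'],4).tolist(),s['opening'])
d=imaging.capture("wrist")
cv2.imwrite("pics/w3.png",d['frame'][:,:,::-1])
E
```

```text
8.8 [ 0.56703891 -0.12064775  0.16642543] [[-0.0325, 0.9994, 0.0129], [0.9995, 0.0326, -0.0055], [-0.0059, 0.0127, -0.9999]] 0.7976509376194114
```

View pics/w3.png

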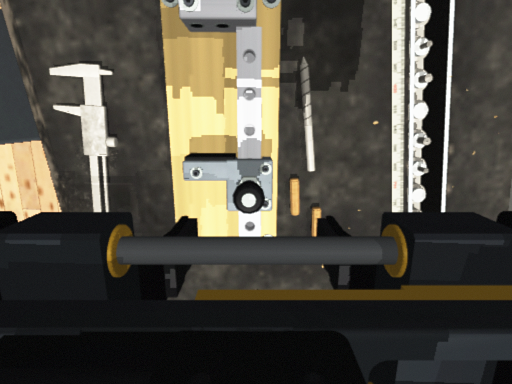

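The image shows the stop slid back, with the knob at (249,197). Before reaching for the block I'll check the knob height, and the vise height near the block.

Scaled: -0.06 m / 0.5 = -0.12, -0.03 m / 0.5 = -0.06.

>>> {"op": "play_rows", "data": {"motion": [[[0.06,-0.02,-0.06,0,0,0],[0.12,-0.04,-0.12,0,0,0],[0.12,-0.04,-0.12,0,0,0],[0.12,-0.04,-0.12,0,0,0]]], "fingers": 0.065}}

```text
time_s: 9.18
position: [0.5416, -0.0585, 0.2223]
tcp_rot: [[-0.035, 0.999, 0.006], [0.999, 0.035, -0.002], [-0.002, 0.006, -1.0]]
force: [-0.2, 0.0, -0.0]
opening: 0.768
grasp_force: 0.0
```

```bash
python3 - <<'E'
from h import *
from fit import P,W,d as d1
s=bot.read_state();print(s['time_s'],s['position'],np.round(s['tcp_rot'],4).tolist())
# vise jaw triangulation
R1=np.array([[-.033,.999,-.002],[.999,.034,.002],[.002,-.002,-1]]);R0=np.array([[-.052,.999,0],[.999,.052,0],[0,0,-1]])
R=np.array(d1['R'])@R1@R0.T;C=np.array([.41872,.31868,.41549]);d0=dict(R=R,t=-R@C,camera_matrix=d1['camera_matrix'])
t=imaging.capture("top");sd=imaging.capture("side")
for h in (.03,.05,.07,.09,.12):
    X=back(d0,[[369,149],[312,140],[322,205]],h);print(h,X[:,:2].round(3).tolist(),proj(t,X[:1]).round(0).tolist(),proj(sd,X[:1]).round(0).tolist())
for sl in (.048,.050,.052):
  for z in (.077,.089):
    k=W(P,np.array([[.026,.0175-sl,z]]));print(sl,z,proj(t,k).round(1),proj(sd,k).round(1))
a=cv2.resize(sd['frame'][160:340,200:330,::-1],None,fx=3,fy=3,interpolation=cv2.INTER_CUBIC)
b=cv2.resize(t['frame'][150:240,140:330,::-1],(390*1,185),interpolation=cv2.INTER_CUBIC)
cv2.imwrite("pics/s2.png",np.vstack([a]))
E
```

```text
9.1833 [ 0.54164307 -0.05854292  0.22227897] [[-0.035, 0.9994, 0.0059], [0.9994, 0.035, -0.002], [-0.0022, 0.0058, -1.0]]
0.03 [[0.567, 0.287], [0.492, 0.294], [0.514, 0.207]] [[187.0, 184.0]] [[244.0, 280.0]]
0.05 [[0.56, 0.288], [0.488, 0.295], [0.509, 0.213]] [[186.0, 186.0]] [[247.0, 276.0]]
0.07 [[0.552, 0.29], [0.484, 0.297], [0.504, 0.219]] [[185.0, 188.0]] [[250.0, 271.0]]
0.09 [[0.544, 0.292], [0.48, 0.298], [0.499, 0.225]] [[184.0, 189.0]] [[253.0, 266.0]]
0.12 [[0.533, 0.294], [0.475, 0.3], [0.492, 0.233]] [[182.0, 192.0]] [[258.0, 259.0]]
0.048 0.077 [[293.5 182.6]] [[253.8 171.3]]
0.048 0.089 [[293.8 182.3]] [[253.8 168.3]]
0.05 0.077 [[294.1 182.5]] [[253.8 171. ]]
0.05 0.089 [[294.3 182.2]] [[253.9 167.9]]
0.052 0.077 [[294.6 182.5]] [[253.8 170.6]]
0.052 0.089 [[294.9 182.2]] [[253.9 167.6]]
```

View pics/s2.png

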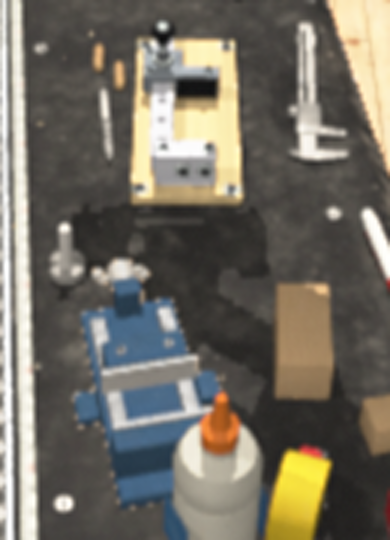

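The knob at crop (163,27) stands clear with its stem visible, so it is out. The vise is low, about 40 mm, so the gripper clears it. On to the block.

Scaled: 0.31 m / 0.5 = 0.62, -0.107 m / 0.5 = -0.214, 2.5 degrees / 90 = 0.0278.

>>> {"op": "play_rows", "data": {"motion": [[[0.078,-0.027,0,0,0,0.0033],[0.156,-0.054,0,0,0,0.0067],[0.232,-0.08,0,0,0,0.0111],[0.31,-0.107,0,0,0,0.0144],[0.388,-0.134,0,0,0,0.0178],[0.464,-0.16,0,0,0,0.0222],[0.542,-0.187,0,0,0,0.0278],[0.62,-0.214,0,0,0,0.0278]]]}}

```text
time_s: 9.95
position: [0.4234, 0.2477, 0.2185]
tcp_rot: [[0.013, 1.0, -0.001], [1.0, -0.013, -0.001], [-0.001, -0.001, -1.0]]
force: [0.8, 0.9, -0.5]
opening: 0.747
grasp_force: 0.0
```

Scaled: 0.1 m / 0.5 = 0.2, 0.09 m / 0.5 = 0.18.

>>> {"op": "play_rows", "data": {"motion": [[[0,0,0.06,0,0,0],[0,0,0.12,0,0,0],[0,0,0.18,0,0,0],[0,0,0.2,0,0,0],[0,0,0.2,0,0,0],[0,0,0.2,0,0,0]]]}}

```text
time_s: 10.45
position: [0.4237, 0.2462, 0.1183]
tcp_rot: [[0.012, 1.0, -0.003], [1.0, -0.012, -0.001], [-0.001, -0.003, -1.0]]
force: [-0.3, -0.5, 0.4]
opening: 0.75
grasp_force: 0.0
```

```bash
python3 - <<'E'
from h import *
s=bot.read_state();R=np.array(s['tcp_rot']);print(s['time_s'],s['position'],np.round(R,4).tolist(),s['opening'])
d=imaging.capture("wrist");hsv=cv2.cvtColor(d['frame'],cv2.COLOR_RGB2HSV)
m=cv2.inRange(hsv,(8,40,120),(30,200,255));m[:,:190]=0;m[:,330:]=0;m[:60]=0;m[235:]=0
c=max(cv2.findContours(m,cv2.RETR_EXTERNAL,cv2.CHAIN_APPROX_NONE)[0],key=cv2.contourArea)
print(cv2.contourArea(c),cv2.boundingRect(c))
w=back(d,c[:,0,:],.045)[:,:2]*1000;q=cv2.minAreaRect(w.astype(np.float32));print(q,cv2.boxPoints(q).tolist())
print("shift tool",R.T@(np.array([.424,.248,.042])-s['position']))
E
```

```text
10.45 [0.42370525 0.24620332 0.11834178] [[0.0124, 0.9999, -0.0026], [0.9999, -0.0124, -0.0009], [-0.001, -0.0026, -1.0]] 0.7496266857110596
5406.5 (226, 141, 62, 94)
((423.6921691894531, 257.9662170410156), (73.22716522216797, 45.6729850769043), 89.69953155517578) [[400.6639709472656, 221.47288513183594], [446.3363342285156, 221.23338317871094], [446.7203674316406, 294.45953369140625], [401.0480041503906, 294.69903564453125]]
shift tool [0.00187424 0.00046853 0.07633905]
```

Scaled: 0.076 m / 0.5 = 0.152, 0.045 m / 0.5 = 0.09.

>>> {"op": "play_rows", "data": {"motion": [[[0.005,0,0.04,0,0,0],[0.005,0,0.09,0,0,0],[0.005,0,0.136,0,0,0],[0.005,0,0.152,0,0,0],[0.005,0,0.152,0,0,0],[0.005,0,0.152,0,0,0]]]}}

```text
time_s: 11.0
position: [0.4243, 0.2494, 0.0445]
tcp_rot: [[0.012, 1.0, 0.001], [1.0, -0.012, 0.0], [0.0, 0.001, -1.0]]
force: [0.0, 0.2, 0.0]
opening: 0.745
grasp_force: 0.0
```

>>> {"op": "play_rows", "data": {"motion": [[[0,0,0,0,0,0],[0,0,0,0,0,0],[0,0,0,0,0,0],[0,0,0,0,0,0],[0,0,0,0,0,0],[0,0,0,0,0,0],[0,0,0,0,0,0]]], "fingers": 0.03}}

```text
time_s: 11.58
position: [0.424, 0.2496, 0.0446]
tcp_rot: [[0.011, 1.0, 0.001], [1.0, -0.011, 0.0], [0.0, 0.001, -1.0]]
force: [-1.4, 0.1, 5.2]
opening: 0.514
grasp_force: 30.0
```

Scaled: -0.09 m / 0.5 = -0.18, -0.075 m / 0.5 = -0.15.

>>> {"op": "play_rows", "data": {"motion": [[[0,0,-0.01,0,0,0],[0,0,-0.04,0,0,0],[0,0,-0.09,0,0,0],[0,0,-0.15,0,0,0],[0,0,-0.18,0,0,0],[0,0,-0.18,0,0,0],[0,0,-0.18,0,0,0]]]}}

```text
time_s: 12.17
position: [0.4237, 0.2495, 0.1343]
tcp_rot: [[0.011, 1.0, 0.002], [1.0, -0.011, 0.0], [0.0, 0.001, -1.0]]
force: [0.1, -0.6, -1.6]
opening: 0.512
grasp_force: 30.0
```

```bash
python3 - <<'E'
from h import *
from fit import P,W
s=bot.read_state();R=np.array(s['tcp_rot']);print(s['time_s'],s['position'],np.round(R,4).tolist(),s['opening'])
T=W(P,np.array([[-.0085,.0565,.132]]))[0]
print("target",T,"shift tool",R.T@(T-s['position']),"yaw",np.degrees(np.arctan2(R[1,1],R[0,1])))
E
```

```text
12.1667 [0.4236609  0.24950126 0.1343167 ] [[0.0111, 0.9999, 0.0015], [0.9999, -0.0111, 0.0005], [0.0005, 0.0015, -1.0]] 0.5123404190673783
target [ 0.52418785 -0.03070179  0.132     ] shift tool [-0.27906979  0.10363092  0.00233793] yaw -0.6367149237141576
```

Scaled: -0.279 m / 0.5 = -0.558, -0.252 m / 0.5 = -0.504, -2.4 degrees / 90 = -0.0267.

>>> {"op": "play_rows", "data": {"motion": [[[-0.072,0.026,0,0,0,-0.0033],[-0.144,0.052,0,0,0,-0.0067],[-0.216,0.078,0,0,0,-0.01],[-0.288,0.106,0,0,0,-0.0133],[-0.36,0.132,0,0,0,-0.0167],[-0.432,0.158,0,0,0,-0.02],[-0.504,0.184,0,0,0,-0.0233],[-0.558,0.202,0,0,0,-0.0267]]]}}

```text
time_s: 12.83
position: [0.5215, -0.0336, 0.1319]
tcp_rot: [[-0.029, 1.0, -0.002], [1.0, 0.029, 0.0], [0.0, -0.002, -1.0]]
force: [0.9, -0.2, -1.5]
opening: 0.516
grasp_force: 30.0
```

Scaled: 0.045 m / 0.5 = 0.09, 0.04 m / 0.5 = 0.08.

>>> {"op": "play_rows", "data": {"motion": [[[0,0,0,0,0,0],[0,0,0.04,0,0,0],[0,0,0.08,0,0,0],[0,0,0.09,0,0,0],[0,0,0.09,0,0,0],[0,0,0.09,0,0,0]]]}}

```text
time_s: 13.33
position: [0.5206, -0.0302, 0.0879]
tcp_rot: [[-0.031, 1.0, -0.003], [1.0, 0.031, 0.001], [0.001, -0.003, -1.0]]
force: [-0.9, 0.7, -1.4]
opening: 0.511
grasp_force: 30.0
```

```bash
python3 - <<'E'
from h import *
from fit import P,W
s=bot.read_state();R=np.array(s['tcp_rot']);print(s['time_s'],s['position'],np.round(R,4).tolist(),s['opening'],s['grasp_force'],s['force'])
T=W(P,np.array([[-.0085,.0565,.0546]]))[0]
print("target",T,"shift tool",R.T@(T-s['position']),"yaw",np.degrees(np.arctan2(R[1,1],R[0,1])))
d=imaging.capture("wrist");f=d['frame'][:,:,::-1].copy()
for J in [(15,105,30),(-30,105,50),(15,-10,30)]: 
    x,y=proj(d,W(P,np.array([J])/1000))[0].astype(int);cv2.circle(f,(x,y),2,(0,0,255),-1)
cv2.imwrite("pics/w4.png",f)
E
```

```text
13.3333 [ 0.52058938 -0.03015731  0.08793343] [[-0.0311, 0.9995, -0.0026], [0.9995, 0.0311, 0.0007], [0.0008, -0.0025, -1.0]] 0.5114472827827082 29.997915029525757 [-0.8727301   0.72125462 -1.39387788]
target [ 0.52418785 -0.03070179  0.0546    ] shift tool [-0.00068326  0.00366442  0.03332369] yaw 1.7804458420045006
```

View pics/w4.png

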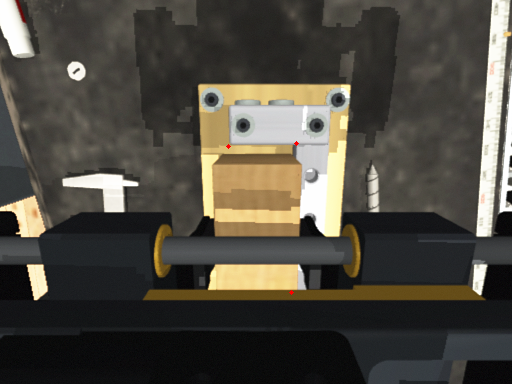

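The block is gripped level at (257,200). Its end is short of the bush face and its side is a few mm in front of the fence. I'll lower it, then nudge it to the fence.

Scaled: 0.031 m / 0.5 = 0.062, 0.024 m / 0.5 = 0.048.

>>> {"op": "play_rows", "data": {"motion": [[[-0.002,0,0.024,0,0,0],[-0.002,0,0.048,0,0,0],[-0.002,0,0.062,0,0,0],[-0.002,0,0.062,0,0,0],[-0.002,0,0.062,0,0,0],[-0.002,0,0.062,0,0,0]]]}}

```text
time_s: 13.88
position: [0.5219, -0.0317, 0.0585]
tcp_rot: [[-0.031, 1.0, 0.001], [1.0, 0.031, -0.0], [-0.0, 0.001, -1.0]]
force: [0.1, -0.2, -1.0]
opening: 0.516
grasp_force: 30.0
```

Scaled: 0.0035 m / 0.5 = 0.007, 0.001 m / 0.5 = 0.002.

>>> {"op": "play_rows", "data": {"motion": [[[0,0.002,0,0,0,0],[0,0.004,0,0,0,0],[0,0.006,0,0,0,0],[0,0.007,0,0,0,0],[0,0.007,0,0,0,0]]]}}

```text
time_s: 14.3
position: [0.5251, -0.0316, 0.0579]
tcp_rot: [[-0.031, 1.0, 0.0], [1.0, 0.031, -0.0], [-0.0, 0.0, -1.0]]
force: [-0.5, 0.5, -1.3]
opening: 0.516
grasp_force: 30.0
```

>>> {"op": "play_rows", "data": {"motion": [[[0,0.001,0,0,0,0],[0,0.002,0,0,0,0],[0,0.003,0,0,0,0],[0,0.003,0,0,0,0]]]}}

```text
time_s: 14.63
position: [0.5252, -0.0313, 0.0575]
tcp_rot: [[-0.031, 1.0, -0.003], [1.0, 0.031, 0.001], [0.001, -0.003, -1.0]]
force: [-2.9, 0.6, -1.3]
opening: 0.515
grasp_force: 30.0
```

Scaled: 0.003 m / 0.5 = 0.006, 0.001 m / 0.5 = 0.002.

>>> {"op": "play_rows", "data": {"motion": [[[0,0,0.002,0,0,0],[0,0,0.004,0,0,0],[0,0,0.006,0,0,0],[0,0,0.006,0,0,0],[0,0,0.006,0,0,0]]]}}

```text
time_s: 15.05
position: [0.5253, -0.0313, 0.0547]
tcp_rot: [[-0.031, 1.0, -0.002], [1.0, 0.031, 0.001], [0.001, -0.002, -1.0]]
force: [-5.6, -0.1, 1.0]
opening: 0.514
grasp_force: 30.0
```

Scaled: 0.0003 m / 0.5 = 0.0006.

>>> {"op": "play_rows", "data": {"motion": [[[0,0,0.0006,0,0,0],[0,0,0.0006,0,0,0],[0,0,0.0006,0,0,0],[0,0,0.0006,0,0,0],[0,0,0.0006,0,0,0],[0,0,0.0006,0,0,0]]], "fingers": 0.06}}

```text
time_s: 15.55
position: [0.5273, -0.0318, 0.0547]
tcp_rot: [[-0.031, 1.0, 0.002], [1.0, 0.031, -0.0], [-0.001, 0.002, -1.0]]
force: [-0.2, 0.7, 0.2]
opening: 0.688
grasp_force: 0.0
```

Scaled: -0.125 m / 0.5 = -0.25, -0.115 m / 0.5 = -0.23.

>>> {"op": "play_rows", "data": {"motion": [[[0,0,-0.01,0,0,0],[0,0,-0.04,0,0,0],[0,0,-0.1,0,0,0],[-0.06,0.02,-0.17,0,0,0],[-0.13,0.04,-0.23,0,0,0],[-0.19,0.07,-0.25,0,0,0],[-0.19,0.07,-0.25,0,0,0],[-0.19,0.07,-0.25,0,0,0]]]}}

```text
time_s: 16.22
position: [0.5666, -0.1283, 0.1817]
tcp_rot: [[-0.028, 1.0, 0.006], [1.0, 0.028, -0.003], [-0.003, 0.006, -1.0]]
force: [0.1, -0.5, 0.5]
opening: 0.689
grasp_force: 0.0
```

```bash
python3 - <<'E'
from h import *
from fit import P,W
s=bot.read_state();R=np.array(s['tcp_rot']);print(s['time_s'],s['position'],np.round(R,4).tolist(),s['opening'],s['force'])
T=W(P,np.array([[.026,-.033,.079]]))[0]
print("knob",T,"shift tool",R.T@(T-s['position']))
d=imaging.capture("wrist");f=d['frame'][:,:,::-1].copy()
for J in [(15,105,55),(-30,105,50),(15,15,55),(-30,15,55),(26,-33,89)]: 
    x,y=proj(d,W(P,np.array([J])/1000))[0].astype(int);cv2.circle(f,(x,y),1,(0,0,255),-1)
cv2.imwrite("pics/w5.png",cv2.resize(f[0:240,130:400],None,fx=2.4,fy=2.4,interpolation=cv2.INTER_CUBIC))
E
```

```text
16.2167 [ 0.5665954  -0.12828214  0.18165011] [[-0.0276, 0.9996, 0.0058], [0.9996, 0.0277, -0.0027], [-0.0029, 0.0058, -1.0]] 0.6892203626948379 [ 0.12170238 -0.5000674   0.54059347]
knob [ 0.56147373 -0.11907748  0.079     ] shift tool [ 0.00963776 -0.00545676  0.10259308]
```

View pics/w5.png

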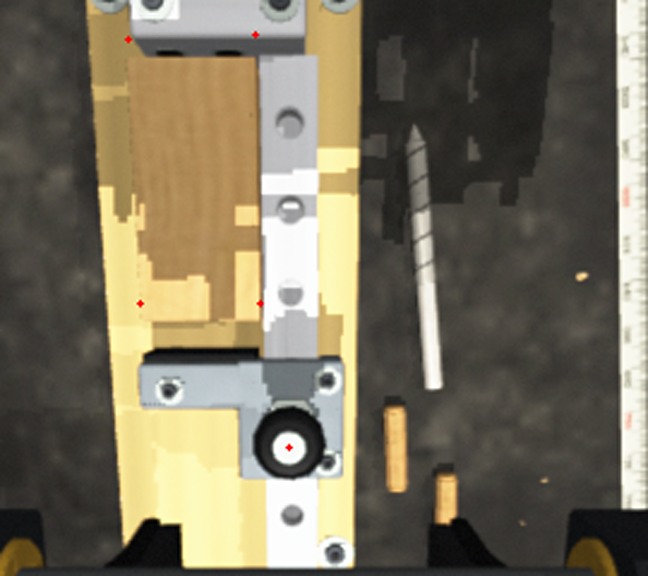

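The block lies along the fence with a few mm gap at the bushes. The knob at crop (289,447) matches the "out" height. I'll grip the knob and slide the stop up.

Scaled: 0.1025 m / 0.5 = 0.205, 0.06 m / 0.5 = 0.12.

>>> {"op": "play_rows", "data": {"motion": [[[0.01,-0.006,0.06,0,0,0],[0.019,-0.011,0.12,0,0,0],[0.019,-0.011,0.17,0,0,0],[0.019,-0.011,0.2,0,0,0],[0.019,-0.011,0.205,0,0,0],[0.019,-0.011,0.205,0,0,0],[0.019,-0.011,0.205,0,0,0]]]}}

```text
time_s: 16.85
position: [0.5582, -0.1153, 0.0771]
tcp_rot: [[-0.031, 1.0, -0.001], [1.0, 0.031, 0.0], [0.0, -0.001, -1.0]]
force: [-0.2, -0.3, 1.9]
opening: 0.688
grasp_force: 0.0
```

>>> {"op": "play_rows", "data": {"motion": [[[0,0,0,0,0,0],[0,0,0,0,0,0],[0,0,0,0,0,0],[0,0,0,0,0,0],[0,0,0,0,0,0],[0,0,0,0,0,0],[0,0,0,0,0,0],[0,0,0,0,0,0]]], "fingers": 0.01}}

```text
time_s: 17.52
position: [0.5609, -0.1164, 0.0775]
tcp_rot: [[-0.03, 1.0, 0.005], [1.0, 0.03, -0.001], [-0.001, 0.005, -1.0]]
force: [3.7, 1.6, -0.4]
opening: 0.277
grasp_force: 30.0
```

Scaled: 0.017 m / 0.5 = 0.034, 0.015 m / 0.5 = 0.03.

>>> {"op": "play_rows", "data": {"motion": [[[0.006,0,0,0,0,0],[0.012,0,0,0,0,0],[0.018,0,0,0,0,0],[0.024,0,0,0,0,0],[0.03,0,0,0,0,0],[0.034,0,0,0,0,0],[0.034,0,0,0,0,0]]]}}

```text
time_s: 18.1
position: [0.5604, -0.1003, 0.0775]
tcp_rot: [[-0.031, 0.999, 0.005], [1.0, 0.031, -0.003], [-0.003, 0.005, -1.0]]
force: [5.6, -2.1, -1.6]
opening: 0.276
grasp_force: 30.0
```

Scaled: 0.002 m / 0.5 = 0.004, 0.001 m / 0.5 = 0.002.

>>> {"op": "play_rows", "data": {"motion": [[[0.002,0,0,0,0,0],[0.004,0,0,0,0,0],[0.004,0,0,0,0,0],[0.004,0,0,0,0,0]]]}}

```text
time_s: 18.43
position: [0.5604, -0.0987, 0.0775]
tcp_rot: [[-0.031, 1.0, 0.005], [1.0, 0.031, -0.003], [-0.003, 0.005, -1.0]]
force: [4.7, -2.6, -2.4]
opening: 0.279
grasp_force: 30.0
```

Scaled: 0.0015 m / 0.5 = 0.003, 0.001 m / 0.5 = 0.002.

>>> {"op": "play_rows", "data": {"motion": [[[0.001,0,0,0,0,0],[0.002,0,0,0,0,0],[0.003,0,0,0,0,0],[0.003,0,0,0,0,0]]]}}

```text
time_s: 18.77
position: [0.5603, -0.0973, 0.0775]
tcp_rot: [[-0.031, 0.999, 0.005], [1.0, 0.031, -0.003], [-0.004, 0.005, -1.0]]
force: [5.0, -4.8, -1.3]
opening: 0.277
grasp_force: 30.0
```

Scaled: 0.001 m / 0.5 = 0.002, 0.0005 m / 0.5 = 0.001.

>>> {"op": "play_rows", "data": {"motion": [[[0.001,0,0,0,0,0],[0.002,0,0,0,0,0],[0.002,0,0,0,0,0]]]}}

```text
time_s: 19.02
position: [0.5603, -0.0964, 0.0775]
tcp_rot: [[-0.031, 1.0, 0.005], [1.0, 0.031, -0.003], [-0.004, 0.005, -1.0]]
force: [5.1, -3.9, -1.2]
opening: 0.277
grasp_force: 30.0
```

Scaled: 0.001 m / 0.5 = 0.002, 0.0005 m / 0.5 = 0.001.

>>> {"op": "play_rows", "data": {"motion": [[[0.001,0,0,0,0,0],[0.002,0,0,0,0,0],[0.002,0,0,0,0,0]]]}}

```text
time_s: 19.27
position: [0.5603, -0.0954, 0.0775]
tcp_rot: [[-0.031, 1.0, 0.005], [1.0, 0.031, -0.003], [-0.004, 0.005, -1.0]]
force: [4.7, -4.7, -2.6]
opening: 0.274
grasp_force: 30.0
```

Scaled: 0.001 m / 0.5 = 0.002, 0.0005 m / 0.5 = 0.001.

>>> {"op": "play_rows", "data": {"motion": [[[0.001,0,0,0,0,0],[0.002,0,0,0,0,0],[0.002,0,0,0,0,0]]]}}

```text
time_s: 19.52
position: [0.5603, -0.0951, 0.0775]
tcp_rot: [[-0.032, 0.999, 0.005], [0.999, 0.032, -0.005], [-0.005, 0.005, -1.0]]
force: [4.2, -6.0, -2.7]
opening: 0.283
grasp_force: 30.0
```

The stop is now firm against the block and bushes (slide about 30.5 mm). I'll back off 1 mm toward the hole and push the knob home.

Scaled: 0.0125 m / 0.5 = 0.025, 0.012 m / 0.5 = 0.024.

>>> {"op": "play_rows", "data": {"motion": [[[-0.002,0,0,0,0,0],[-0.003,0,0.006,0,0,0],[-0.003,0,0.012,0,0,0],[-0.003,0,0.018,0,0,0],[-0.003,0,0.024,0,0,0],[-0.003,0,0.025,0,0,0],[-0.003,0,0.025,0,0,0]]]}}

```text
time_s: 20.1
position: [0.5603, -0.0955, 0.0653]
tcp_rot: [[-0.031, 1.0, 0.005], [1.0, 0.031, -0.003], [-0.003, 0.005, -1.0]]
force: [5.4, -3.3, 2.8]
opening: 0.278
grasp_force: 30.0
```

Scaled: -0.04 m / 0.5 = -0.08, -0.005 m / 0.5 = -0.01.

>>> {"op": "play_rows", "data": {"motion": [[[0,0,0,0,0,0],[0,0,0,0,0,0],[0,0,0,0,0,0],[0,0,0,0,0,0],[0,0,0,0,0,0],[0,0,-0.01,0,0,0],[0,0,-0.04,0,0,0],[0,0,-0.08,0,0,0]]], "fingers": 0.06}}

```text
time_s: 20.77
position: [0.5561, -0.0934, 0.1036]
tcp_rot: [[-0.031, 1.0, -0.005], [1.0, 0.031, 0.002], [0.002, -0.005, -1.0]]
force: [-0.0, 0.1, -0.4]
opening: 0.682
grasp_force: 0.0
```

Scaled: -0.08 m / 0.5 = -0.16, -0.06 m / 0.5 = -0.12.

>>> {"op": "play_rows", "data": {"motion": [[[-0.02,0,-0.06,0,0,0],[-0.03,0,-0.12,0,0,0],[-0.03,0,-0.16,0,0,0],[-0.03,0,-0.16,0,0,0],[-0.03,0,-0.16,0,0,0],[-0.03,0,-0.16,0,0,0]]]}}

```text
time_s: 21.27
position: [0.5573, -0.1086, 0.1839]
tcp_rot: [[-0.031, 1.0, -0.002], [1.0, 0.031, 0.001], [0.001, -0.002, -1.0]]
force: [-0.1, 0.6, -0.9]
opening: 0.69
grasp_force: 0.0
```

```bash
python3 - <<'E'
from h import *
from fit import P,W
s=bot.read_state();R=np.array(s['tcp_rot']);print(s['time_s'],s['position'],np.round(R,4).tolist(),s['force'])
print("shift to knob, TCP at .099",R.T@(W(P,np.array([[.026,-.0145,.099]]))[0]-s['position']))
d=imaging.capture("wrist");f=d['frame'][:,:,::-1].copy()
for J,c in [((15,105,55),(0,0,255)),((15,15,55),(0,0,255)),((-30,15,55),(0,0,255)),((26,-14.5,77),(0,0,255)),((26,-14.5,89),(0,255,0))]: 
    x,y=proj(d,W(P,np.array([J])/1000))[0];print(J,x,y);cv2.circle(f,(int(x+.5),int(y+.5)),1,c,-1)
cv2.imwrite("pics/w6.png",cv2.resize(f[0:240,130:400],None,fx=2.4,fy=2.4,interpolation=cv2.INTER_CUBIC))
g=imaging.capture("wrist")['frame'];hsv=cv2.cvtColor(g,cv2.COLOR_RGB2GRAY)
E
```

```text
21.2667 [ 0.55732818 -0.10862998  0.18390563] [[-0.0307, 0.9995, -0.0019], [0.9995, 0.0307, 0.0008], [0.0008, -0.0019, -1.0]] [-0.07179188  0.58265024 -0.85059501]
shift to knob, TCP at .099 [0.0078593  0.00397088 0.08490491]
(15, 105, 55) 248.89012664322485 42.385838426414374
(15, 15, 55) 249.51761417169703 148.5062249133096
(-30, 15, 55) 201.00750276366034 148.4923420802558
(26, -14.5, 77) 261.57389678133916 184.81110856441754
(26, -14.5, 89) 261.7674851003921 187.98600792648324
```

View pics/w6.png

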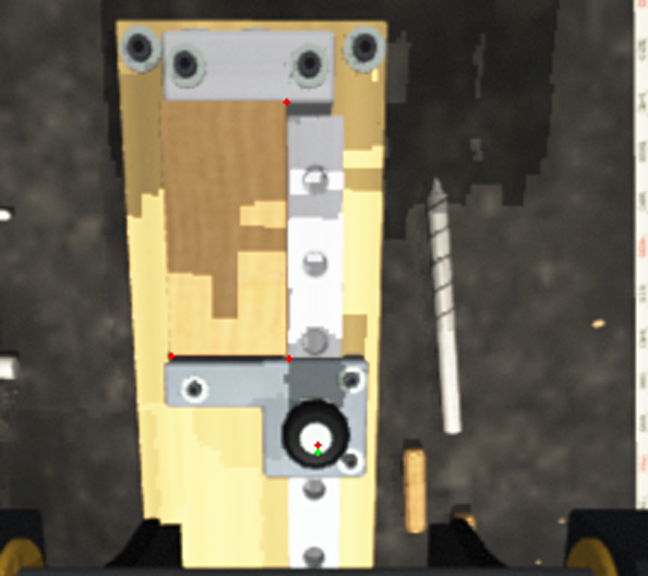

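The block is snug against the bushes, fence and stop. The knob looks down, at crop (316,437). I'll confirm by pressing its top with closed fingers.

>>> {"op": "play_rows", "data": {"motion": [[[0.01,0.004,0.02,0,0,0],[0.019,0.008,0.04,0,0,0],[0.019,0.008,0.08,0,0,0],[0.019,0.008,0.11,0,0,0],[0.019,0.008,0.13,0,0,0],[0.019,0.008,0.13,0,0,0],[0.019,0.008,0.13,0,0,0],[0.019,0.008,0.13,0,0,0]]], "fingers": 0.0}}

```text
time_s: 22.03
position: [0.5624, -0.0994, 0.1195]
tcp_rot: [[-0.031, 1.0, 0.0], [1.0, 0.031, -0.0], [-0.0, 0.0, -1.0]]
force: [0.3, -0.3, -0.8]
opening: 0.17
grasp_force: 0.0
```

Scaled: 0.021 m / 0.5 = 0.042, 0.02 m / 0.5 = 0.04.

>>> {"op": "play_rows", "data": {"motion": [[[0,0,0.01,0,0,0],[0,0,0.02,0,0,0],[0,0,0.03,0,0,0],[0,0,0.036,0,0,0],[0,0,0.04,0,0,0],[0,0,0.042,0,0,0]]]}}

```text
time_s: 22.53
position: [0.5618, -0.0994, 0.0981]
tcp_rot: [[-0.031, 1.0, -0.001], [1.0, 0.031, 0.0], [0.0, -0.001, -1.0]]
force: [0.4, 0.0, -0.0]
opening: 0.006
grasp_force: 0.0
```

Scaled: 0.005 m / 0.5 = 0.01, 0.001 m / 0.5 = 0.002.

>>> {"op": "play_rows", "data": {"motion": [[[0,0,0.002,0,0,0],[0,0,0.004,0,0,0],[0,0,0.006,0,0,0],[0,0,0.008,0,0,0],[0,0,0.01,0,0,0],[0,0,0.01,0,0,0]]]}}

```text
time_s: 23.03
position: [0.5622, -0.0995, 0.0941]
tcp_rot: [[-0.031, 1.0, 0.0], [1.0, 0.031, -0.0], [-0.0, 0.0, -1.0]]
force: [-0.2, 0.6, 3.2]
opening: 0.007
grasp_force: 1.7
```

Contact comes at a tip height of 77 mm, exactly the fully-home height. I'll press a little more to be sure, then withdraw.

Scaled: 0.003 m / 0.5 = 0.006, 0.002 m / 0.5 = 0.004.

>>> {"op": "play_rows", "data": {"motion": [[[0,0,0.002,0,0,0],[0,0,0.004,0,0,0],[0,0,0.006,0,0,0],[0,0,0.006,0,0,0]]]}}

```text
time_s: 23.37
position: [0.5624, -0.0996, 0.0937]
tcp_rot: [[-0.031, 1.0, 0.001], [1.0, 0.031, -0.001], [-0.001, 0.001, -1.0]]
force: [-4.3, 0.2, 21.1]
opening: 0.003
grasp_force: 10.3
```

Scaled: -0.14 m / 0.5 = -0.28, -0.11 m / 0.5 = -0.22.

>>> {"op": "play_rows", "data": {"motion": [[[0,0,-0.02,0,0,0],[0,0,-0.08,0,0,0],[0,0,-0.15,0,0,0],[0,0,-0.22,0,0,0],[0,0,-0.28,0,0,0],[0,0,-0.28,0,0,0],[0,0,-0.28,0,0,0],[0,0,-0.28,0,0,0]]]}}

```text
time_s: 24.03
position: [0.5613, -0.0992, 0.2299]
tcp_rot: [[-0.031, 1.0, -0.001], [1.0, 0.031, 0.0], [0.0, -0.001, -1.0]]
force: [0.4, 0.1, -0.7]
opening: 0.006
grasp_force: 0.0
```

```bash
python3 - <<'E'
from h import *
from fit import P,W
s=bot.read_state();print(s['time_s'],s['position'],s['force'])
d=imaging.capture("wrist")
g=cv2.cvtColor(d['frame'],cv2.COLOR_RGB2GRAY)
k=proj(d,W(P,np.array([[.026,-.0145,.077]])))[0];x,y=k.astype(int)
m=(g<45).astype(np.uint8);w=m[y-20:y+20,x-20:x+20]
n,l,st,c=cv2.connectedComponentsWithStats(w);i=1+st[1:,4].argmax();b=st[i]
pc=np.array([[x-20+b[0]+b[2]/2-.5,y-20+b[1]+b[3]/2-.5]]);W0=back(d,pc,.073)[0][:2]-P[:2]
cs,sn=np.cos(P[2]),np.sin(P[2]);print("pred",k,"seen",pc,b,"jig xy mm",1000*(cs*W0[0]+sn*W0[1]),1000*(-sn*W0[0]+cs*W0[1]))
E
```

```text
24.0333 [ 0.56131558 -0.09919444  0.22987337] [ 0.38283569  0.0582561  -0.66519049]
pred [256.69157728 183.61235105] seen [[256.5 179.5]] [ 10   5  22  24 230] jig xy mm 25.791905325307432 -10.977392007374673
```

```bash
python3 -c "
from rig import bot
print(bot.hand_in())"
```

```text
the job is handed in; nothing more can be done
None
```

I handed the job in at about 24 s of the 61 s limit; the hand-in returned no verdict. The leg block lies along the fence, snug between the stop and the bushes. The knob is fully home: pressed with 21 N, it stayed at its 77 mm home height. The last camera reading put the knob about 3.5 mm nearer the bushes than the 32 mm hole, which I took as measurement bias because the pin only seats in a hole.

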